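# Third hand at the strap cradle

## Task

Two laptop power adapters are to be strapped together: one already lies in the metal cradle; pick up the other and set it squarely on top, just short of the sprung pad. Then slide it along the lower one to press the pad back gently until the adapters are flush (about 8 N), never to the end of the pad's travel. Finish while still holding it pressed there, not let go, so that a colleague can fasten the strap; leave the lower adapter in its seat and the other things where they are.

Things in the scene. Friction and masses are not known exactly. Their poses are not given: they have to be found in the camera images.
- adapter: The loose laptop power adapter: closed black box 108x50x28 mm (x, y, z), about 0.15 to 0.3 kg, lying flat on the desk. Origin: centre of its underside; x along its length, z up. Grasp it across its 50 mm width. Either way round will do.
- lower_adapter: The identical adapter, 108x50x28 mm, loose but lying in the cradle with about 1.5 mm of play all round, 18 mm of its height standing clear of the lips. Origin: centre of its underside; x along its length, parallel to the cradle's x. Its top is 34 mm above the desk.
- cradle: Metal strap cradle screwed to the desk. Origin: on the desk below the seat centre; x = pressing direction, seat to pad; z up. Base 6 mm thick, x -62 to 104, y +-42 mm. Seat inside lips 16 mm high (front x -56, sides y +-26.5) and a fixed foot stop (face x 55.5, 33 mm high, 62 wide). On the stop: rod housing, x 88 to 102, y +-31, 67 mm high.
- pad (a joint): Sprung pad sliding along the cradle's +x, in m: 0 = fully out, as it starts (face at cradle x +42 mm, overhanging the lower adapter by 12 mm, 4 mm above it); 0.024 = end of travel. Force = 2 N + 500 N/m x value. Adapters flush: value near 0.012, 8 N.
- pad_face (a point): Centre of the front face of the rubber-faced pad plate (52 mm wide, 22 mm high, 8 mm thick), 49 mm above the desk; moves with the pad; x axis as the cradle's.
- silver_handset: silver-grey handset, 125x55x22, lying flat; a bystander of similar size to the adapter
- desk_mouse: pale computer mouse, 108x60x34 mm; bystander
- note_pad: pad of sticky notes, 75x75x23 mm; bystander
- desk_stapler: desk stapler, 128x32x48 mm; bystander
Things that resemble listed ones, but are neither listed nor needed, are in the scene too. Leave any turquoise look-alike of the adapter alone.

How it is judged:
By the outcome, as a careful person would: the job done as asked, in the order asked, and still so for the second after the job is handed in, while the arm keeps its last pose, push and grip.
It also fails if it takes over 32 s, if anything falls off the work surface, if the arm or the gripper's body presses on something with over 40 N, if the wrist force passes 120 N, or if a joint passes its speed limit or range.

## Robot

A 7-joint arm with a two-finger parallel gripper is mounted at the origin on the work surface; the furniture and walls round the work are solid. World frame = base frame: x ahead of the robot, y to its left, z up, the work surface at z = 0. Lengths are in m, angles in rad, forces in N, time in s.
With the tool pointing down it reaches from about 0.4 to 0.85 m from the base axis. Payload 4.5 kg.
Tool frame: the origin (TCP) lies at the very end of the fingers, on their centre line; the grasp point (between the pads) lies 19 mm behind it; z points along the fingers, y is the line along which they close (so a half turn about z gives the same grasp; the last joint's range is limited). The gripper opens to 88 mm and grips with 3 to 60 N. Pads are 18 mm wide; open, the fingers measure 123 mm over their backs; the gripper's body (75 mm by 187 mm) begins 45 mm behind the grasp point.
Start: joints at [-1.163, 0.689, -0.195, 1.565, 0.157, 0.902, -0.215], TCP at [0.228, 0.582, 0.239] pointing down, gripper open.
Joint ranges: [-3.01, 3.01], [-0.46, 2.08], [-1.47, 1.51], [0.13, 2.56], [-1, 4.14], [0.04, 2.09], [-2.66, 2.66]. Speed limits (rad/s): [2.57, 2.57, 3.14, 3.14, 3.14, 3.14, 3.14].

## Interface

Orientations are given as a unit quaternion [x, y, z, w].
In Python, from plant import r gives the robot as it stands. The module is installed in compiled form; this text tells all that it offers.
- The arm moves only by the tool step_arm, never from a script. Its argument "increments" is a list of rows, each a list of 2 entries, a list of its own where there are three numbers: the shift along the world's x, y, z in cm, then the turn, a rotation vector about the world's x, y, z in degrees. A call has exactly 10 rows; each row shifts and turns the commanded pose from where the row before left it; what a row does not reach is not made up. A row lasts 1/10 s, in which the tool goes at most 50 mm and 8.59 degrees, less where a joint would pass 70% of its speed; a pose out of reach is approached as far as the arm can. A call is refused whole if a number of a shift passes 5 or a number of a turn 8.59, either way. A call with a gripper value outside its range is refused whole. "fingers" is the opening, from 0 (shut) to 1 (fully open), set as the call begins (left out, the last holds). The fingers move at their own pace and stop on an object; "grip_force" is the grip in N (left out, the last holds). Time passes only in rows, so rows that do not move let the fingers close, or fill a call up. It gives the time, the measured TCP pose, the force, the opening and the grip force at its end, in the units of the state.
- r.get_state(): the state, without advancing time (a new reading comes with each control period).
- r.snapshot(name): name is "scene" or "top" or "wrist"; returns (picture, depth): 480x640x3 uint8, red, green, blue; 480x640 float32, m along the optical axis (not along the pixel's ray), 0 where there is no reading.
- r.calibration(name): a dict with "fov_y" (degrees; the focal length in pixels is half the picture's height over the tangent of half this angle, whatever the lens; pixels are square), "cx", "cy" (the principal point, pixels), "k1" (the pictures are not rectified: a ray, as slopes to the right and down, at radius r is drawn at 1 + k1 r^2 times it, then the intrinsics apply), "R" (3x3) and "t" (3): a world point X has camera coordinates R X + t. Camera axes: x right, y down, z forward; pixel columns grow to the right and rows downward; lengths in m; the calibration is good to about 2 mm. A picture is of the moment at which its call begins: read the wrist's pose just before it. calibration takes no time and is no camera call; for the wrist camera it gives the pose at the moment of the call.
- r.finish_job(): hands the job in; it is judged then, once.
The state is a dict: "clock": time; "q": joint angles; "qd": joint speeds; "joint_torque": joint torques, N m; "tool_pos": TCP position; "eef_rot": TCP orientation; "contact_force": force on the tool from outside, world axes, zero at the start; "moment": the same for the moment, N m; "opening": opening from 0.0 (shut) to 1.0 (fully open); "finger_force": force on a finger pad.
Only numpy, scipy, OpenCV 4.12 (cv2) and the standard library are available. Lean on these libraries where they do the work, as an engineer would, in place of code of your own. Each camera call takes 0.05 s, during which the arm holds its last target. There are 200 camera calls.

## Working session

There is one attempt and no reset: what is moved stays moved. The work goes in short steps, Python scripts to look and compute and a tool call to move; the robot and the scene stay as the last step left them, time stands still between calls to the robot, and variables do not carry over. Pictures are saved under pics/ and viewed, at most 10 in all, crops included, and the job is handed in when it is done.

Besides the shell and the picture viewer there is one more tool, called after "Request:" as name([rows], argument=value, ...), one row to a line, values as JSON. step_arm: Moves the arm, as the interface text tells. Its arguments: {"type":"object","properties":{"increments":{"type":"array","items":{"type":"array"}},"fingers":{"type":"number"},"grip_force":{"type":"number"}},"required":["increments"]}

```bash
mkdir -p pics
cat > h.py <<'E'
import numpy as np, cv2
from plant import r
def snap(n,f):
    c=r.calibration(n); p,d=r.snapshot(n); cv2.imwrite('pics/'+f+'.png',p[:,:,::-1]); np.savez('pics/'+f+'.npz',p=p,d=d,**{k:np.array(v) for k,v in c.items()}); return p,d,c
def load(f):
    z=np.load('pics/'+f+'.npz'); return z['p'],z['d'],{k:z[k] for k in ('fov_y','cx','cy','k1','R','t')}
def rays(c,uv):
    uv=np.atleast_2d(np.array(uv,float)); f=240/np.tan(np.radians(c['fov_y'])/2)
    m=(uv-[c['cx'],c['cy']])/f; s=m.copy()
    for _ in range(20): s=m/(1+c['k1']*(s**2).sum(1,keepdims=True))
    return np.c_[s,np.ones(len(s))]
def onplane(c,uv,z):
    d=rays(c,uv)@c['R']; o=-c['R'].T@c['t']; return o+d*((z-o[2])/d[:,2])[:,None]
def fromdepth(c,uv,dep):
    return (rays(c,uv)*np.atleast_1d(dep)[:,None]-c['t'])@c['R']
E
python3 - <<'E'
from h import *
for n in('scene','top'):
    p,d,c=snap(n,n+'0'); print(n,-c['R'].T@c['t'],c['fov_y'])
s=r.get_state(); print(s['clock'],s['tool_pos'],s['eef_rot'],s['contact_force'],s['opening'])
E
```

```text
scene [-0.47257837 -0.48517491  0.72185506] 48.86444068375717
top [0.12047506 0.01487047 1.43574052] 44.94433400123496
0.1 [0.22804139 0.58134242 0.23802309] [ 1.85784366e-01  9.82590224e-01 -7.79975854e-04 -1.11580260e-04] [-1.41962325  0.86688905 -0.15096584] 1.0007900885614898
```

View pics/top0.png

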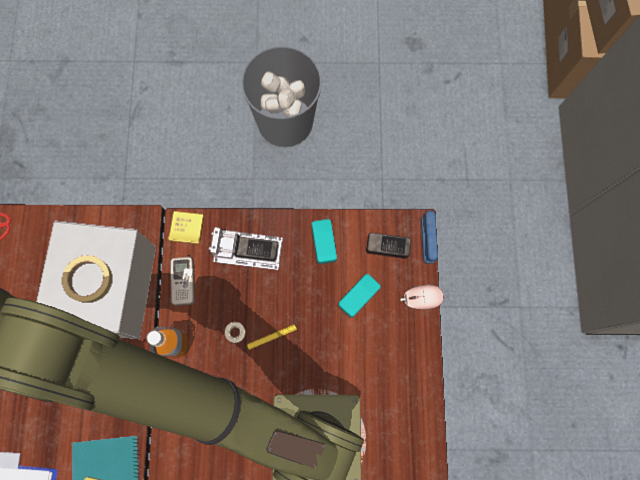

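View pics/scene0.png

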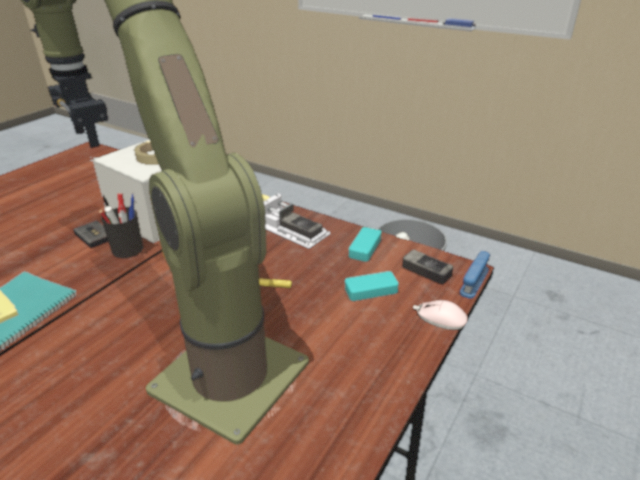

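The top view shows the cradle at about (247,248), with its pad end to the left. A black box at (388,245) lies on the desk, with turquoise look-alikes at (324,241) and (360,295). The scene view shows another dark item at (90,232) by the pen cup. I'll confirm with an enlarged crop and measure.

Run:
```python
from h import *
p,d,c=load('top0'); ps,ds,cs=load('scene0')
a=cv2.resize(p[205:315,160:450],None,fx=2.7,fy=2.7,interpolation=cv2.INTER_CUBIC)
b=cv2.resize(ps[200:290,50:150],(333,300),interpolation=cv2.INTER_CUBIC)
e=cv2.resize(ps[230:300,385:500],(440,268),interpolation=cv2.INTER_CUBIC)
o=np.zeros((600,800,3),np.uint8); o[:297,:783]=a; o[300:600,:333]=b; o[300:568,340:780]=e
cv2.imwrite('pics/crop.png',o[:,:,::-1])
def dark(p,d,c,x0,x1,y0,y1,z,thr=75):
    g=p.max(2).astype(int); m=np.zeros(g.shape,np.uint8); m[y0:y1,x0:x1]=(g[y0:y1,x0:x1]<thr)
    m=cv2.morphologyEx(m,cv2.MORPH_CLOSE,np.ones((5,5)))
    n,l,s,_=cv2.connectedComponentsWithStats(m); k=1+np.argmax(s[1:,4]); v,u=np.where(l==k)
    w=onplane(c,np.c_[u,v],z); R=cv2.minAreaRect((w[:,:2]*1000).astype(np.float32)); print(s[k],R)
    w=fromdepth(c,np.c_[u,v],d[v,u]); h=w[:,2]; print('heights',np.percentile(h,[5,50,95])); 
    t=w[h>np.percentile(h,50)-.006]; R=cv2.minAreaRect((t[:,:2]*1000).astype(np.float32)); print('depthtop',R,cv2.boxPoints(R).round())
dark(p,d,c,362,415,228,262,.028)
dark(p,d,c,235,282,230,266,.034)
print(fromdepth(cs,[[90,232]],ds[232,90]))
# tall things
for uv in[(90,280),(182,280),(185,225),(235,332),(165,340),(232,245),(216,243)]: print(uv,fromdepth(c,[uv],d[uv[1],uv[0]]))
```

```text
[366 234  44  25 566] ((465.960205078125, -178.9202117919922), (107.88882446289062, 53.49752426147461), 81.45066833496094)
heights [0.01442298 0.02648594 0.03199504]
depthtop ((298.5525817871094, -114.23622131347656), (111.33768463134766, 425.587158203125), 68.71834564208984) [[  80.  -89.]
 [ 477. -243.]
 [ 517. -140.]
 [ 120.   15.]]
[235 235  43  26 578] ((455.566650390625, 150.58099365234375), (104.18651580810547, 54.57362365722656), 82.68543243408203)
heights [0.02631781 0.03338549 0.05357453]
depthtop ((454.6785583496094, 149.5816650390625), (100.27281188964844, 48.31883239746094), 83.28607940673828) [[425. 103.]
 [473.  97.]
 [485. 197.]
 [437. 202.]]
[[0.17306506 0.58109564 0.01514108]]
(90, 280) [[0.3503172  0.50409901 0.16347773]]
(182, 280) [[0.37687689 0.33255692 0.02080514]]
(185, 225) [[0.51914247 0.33358515 0.01659453]]
(235, 332) [[0.25132515 0.20005031 0.00040718]]
(165, 340) [[0.21699372 0.32435585 0.18669051]]
(232, 245) [[0.46352271 0.21057327 0.03269149]]
(216, 243) [[0.46095292 0.24542304 0.06304691]]
```

View pics/crop.png

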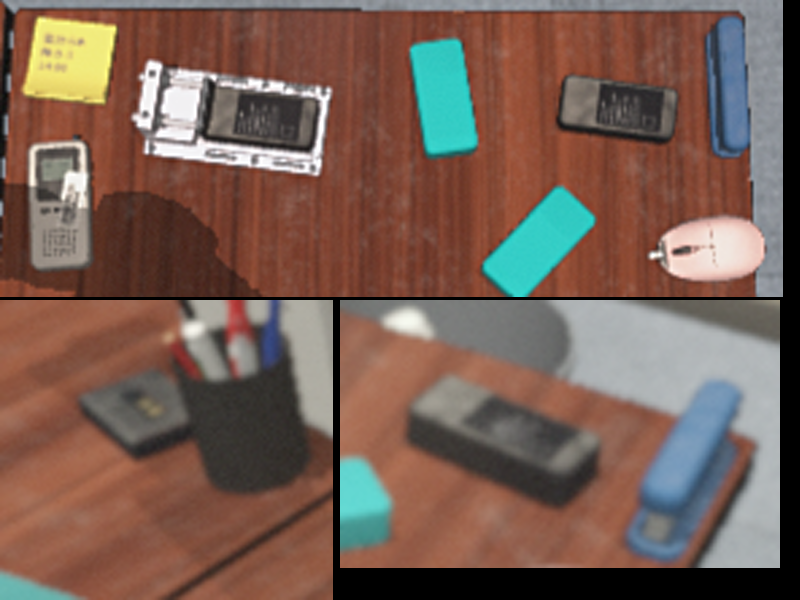

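The black closed box at top (388,245) is the adapter: 108x53 mm measured, about 28 mm high, and it matches the one in the cradle. The turquoise boxes are decoys. The dark item by the pen cup is only 15 mm high, so it is not the adapter. Adapter is at (0.466,-0.179) with its axis at 81.5°, and the cradle lies at about 83°. Approaching now.

Request:
step_arm([
  [[2.9, -3.5, 0.4], [0, 0, -7.7]],
  [[2.9, -3.5, 0.4], [0, 0, -7.7]],
  [[2.9, -3.5, 0.4], [0, 0, -7.7]],
  [[2.9, -3.5, 0.4], [0, 0, -7.7]],
  [[2.9, -3.5, 0.4], [0, 0, -7.7]],
  [[2.9, -3.5, 0.4], [0, 0, -7.7]],
  [[2.9, -3.5, 0.4], [0, 0, -7.7]],
  [[2.9, -3.5, 0.4], [0, 0, -7.7]],
  [[0, -4.6, 0], [0, 0, -7.7]],
  [[0, -4.6, 0], [0, 0, -7.7]],
], fingers=1)

```text
clock: 1.1
tool_pos: [0.4607, 0.208, 0.2705]
eef_rot: [0.759, 0.651, 0.0, 0.0]
contact_force: [1.2, 0.1, -1.0]
opening: 1.002
finger_force: 0.0
```

Request:
step_arm([
  [[0, -4.7, 0], [0, 0, 0]],
  [[0, -4.7, 0], [0, 0, 0]],
  [[0, -4.7, 0], [0, 0, 0]],
  [[0, -4.7, 0], [0, 0, 0]],
  [[0, -4.7, 0], [0, 0, 0]],
  [[0, -4.7, 0], [0, 0, 0]],
  [[0, -4.7, 0], [0, 0, 0]],
  [[0, -4.2, -1], [0, 0, 0]],
  [[0, 0, -3], [0, 0, 0]],
  [[0, 0, -2], [0, 0, 0]],
])

```text
clock: 2.1
tool_pos: [0.4594, -0.1629, 0.2095]
eef_rot: [0.758, 0.652, -0.0, -0.0]
contact_force: [-0.5, 0.1, 0.2]
opening: 1.002
finger_force: 0.0
```

Run:
```python
from h import *
p,d,c=snap('wrist','w1'); s=r.get_state(); print(s['clock'],s['tool_pos'],s['eef_rot'],s['contact_force'],s['q'],-c['R'].T@c['t'])
p,d,c=snap('top','top1')
```

```text
2.15 [ 0.45786759 -0.16126341  0.20702863] [ 0.75763593  0.65267017 -0.00173068 -0.00253885] [-0.93032117 -1.01373493 -1.92824471] [ 0.17327109  0.56536562  0.11015535  2.01629541 -0.10903199  0.57154029
  0.20998421] [ 0.47026726 -0.08648876  0.355884  ]
```

View pics/w1.png

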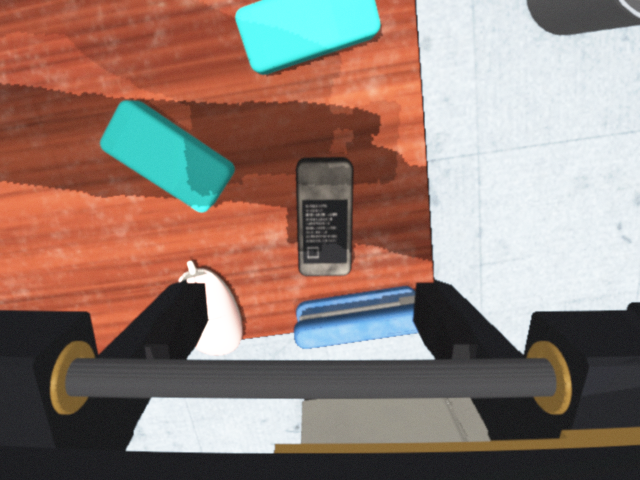

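The wrist view shows the adapter alone at about (325,216), spanning x 297-353 and y 158-275. The stapler is below it at y>288.

```bash
cat >> h.py <<'E'
def grey(f,x0,x1,y0,y1,z,sat=70,val=200):
    p,d,c=load(f); hsv=cv2.cvtColor(p,cv2.COLOR_RGB2HSV); m=np.zeros(p.shape[:2],np.uint8)
    m[y0:y1,x0:x1]=((hsv[...,1]<sat)&(hsv[...,2]<val))[y0:y1,x0:x1]; m=cv2.morphologyEx(m,cv2.MORPH_CLOSE,np.ones((5,5))); m=cv2.morphologyEx(m,cv2.MORPH_OPEN,np.ones((7,7)))
    n,l,s,_=cv2.connectedComponentsWithStats(m); k=1+np.argmax(s[1:,4]); v,u=np.where(l==k)
    w=onplane(c,np.c_[u,v],z); R=cv2.minAreaRect((w[:,:2]*1000).astype(np.float32)); zz=fromdepth(c,np.c_[u,v],d[v,u])[:,2]
    print(f,s[k],R,'h',np.percentile(zz,[5,50,95])); return l==k
E
python3 - <<'E'
from h import *
grey('w1',280,370,145,286,.028)
grey('top1',362,415,228,262,.028,90,110)
E
```

```text
w1 [ 297  158   56  117 6234] ((468.76019287109375, -178.03309631347656), (107.31591796875, 47.98488998413086), 82.29032135009766) h [0.02700715 0.02861164 0.02986736]
top1 [362 244  49  18 643] ((447.0733337402344, -172.63119506835938), (43.47673797607422, 120.04911041259766), 0.227017343044281) h [0.8230042  0.84193634 0.84997528]
```

Request:
step_arm([
  [[0.5, -0.9, -2], [0, 0, 0.8]],
  [[0.4, -0.8, -3], [0, 0, 0]],
  [[0, 0, -3.5], [0, 0, 0]],
  [[0, 0, -3.5], [0, 0, 0]],
  [[0, 0, -3.5], [0, 0, 0]],
  [[0, 0, -2.5], [0, 0, 0]],
  [[0, 0, -1.5], [0, 0, 0]],
  [[0, 0, -0.7], [0, 0, 0]],
  [[0, 0, -0.5], [0, 0, 0]],
  [[0, 0, 0], [0, 0, 0]],
])

```text
clock: 3.2
tool_pos: [0.4697, -0.1781, 0.0041]
eef_rot: [0.752, 0.659, 0.0, 0.0]
contact_force: [-0.5, -0.3, -0.2]
opening: 0.999
finger_force: 0.0
```

Request:
step_arm([
  [[0, 0, 0], [0, 0, 0]],
  [[0, 0, 0], [0, 0, 0]],
  [[0, 0, 0], [0, 0, 0]],
  [[0, 0, 0], [0, 0, 0]],
  [[0, 0, 0], [0, 0, 0]],
  [[0, 0, 0], [0, 0, 0]],
  [[0, 0, 0], [0, 0, 0]],
  [[0, 0, 0], [0, 0, 0]],
  [[0, 0, 0], [0, 0, 0]],
  [[0, 0, 0], [0, 0, 0]],
], fingers=0, grip_force=35)

```text
clock: 4.2
tool_pos: [0.4694, -0.1782, 0.0039]
eef_rot: [0.753, 0.659, 0.0, 0.0]
contact_force: [-0.2, 1.2, 4.2]
opening: 0.567
finger_force: 35.0
```

Request:
step_arm([
  [[0, 0, 1], [0, 0, 0]],
  [[0, 0, 3], [0, 0, 0]],
  [[0, 0, 4], [0, 0, 0]],
  [[-0.3, 2, 4], [0, 0, 0]],
  [[-0.3, 4, 2], [0, 0, 0]],
  [[-0.3, 4.6, 1], [0, 0, 0]],
  [[-0.4, 4.6, 0], [0, 0, 0]],
  [[0, 4.6, 0], [0, 0, 0]],
  [[0, 3, 0], [0, 0, 0]],
  [[0, 0, 0], [0, 0, 0]],
])

```text
clock: 5.2
tool_pos: [0.4555, 0.0556, 0.1537]
eef_rot: [0.749, 0.662, 0.001, -0.001]
contact_force: [-0.1, 0.5, -2.3]
opening: 0.564
finger_force: 35.0
```

Run:
```python
from h import *
p,d,c=snap('wrist','w2'); s=r.get_state(); print(s['clock'],s['tool_pos'],s['eef_rot'],s['contact_force'],s['opening'],-c['R'].T@c['t'])
snap('top','top2'); snap('scene','scene2')
```

```text
5.25 [0.45557997 0.05243111 0.15380305] [ 7.50715709e-01  6.60625102e-01  5.06353922e-05 -6.29038827e-04] [ 0.46171872  0.11927979 -2.4256426 ] 0.5613802219517797 [0.4643149  0.13177268 0.30040913]
```

View pics/w2.png

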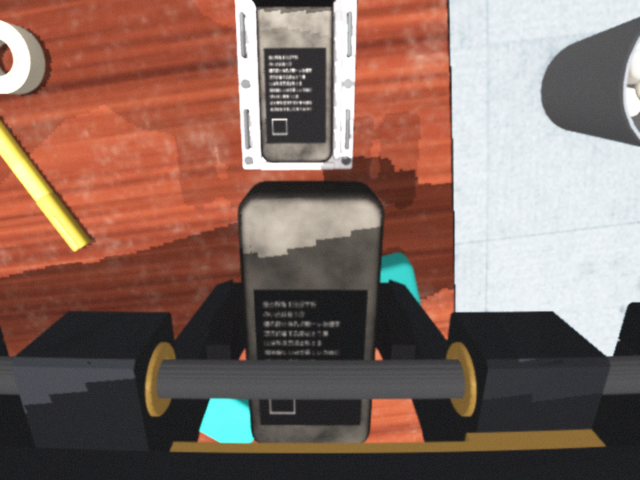

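The wrist view shows the held adapter straight in the fingers, with its front edge at row ~183 and columns 240-383. The lower adapter's near end is at row ~163, columns 258-333. The pad is out of frame above, so I'll rise for one better look.

Request:
step_arm([
  [[0, 1, 3], [0, 0, 0]],
  [[0, 1, 4], [0, 0, 0]],
  [[0, 1, 4], [0, 0, 0]],
  [[0, 1, 2], [0, 0, 0]],
  [[0, 0, 0], [0, 0, 0]],
  [[0, 0, 0], [0, 0, 0]],
  [[0, 0, 0], [0, 0, 0]],
  [[0, 0, 0], [0, 0, 0]],
  [[0, 0, 0], [0, 0, 0]],
  [[0, 0, 0], [0, 0, 0]],
])

```text
clock: 6.35
tool_pos: [0.4559, 0.0895, 0.2831]
eef_rot: [0.753, 0.658, -0.001, -0.0]
contact_force: [-0.2, -0.3, -2.5]
opening: 0.568
finger_force: 35.0
```

Run:
```python
from h import *
p,d,c=snap('wrist','w3'); s=r.get_state(); print(s['clock'],s['tool_pos'],s['eef_rot'],s['contact_force'],s['opening'],-c['R'].T@c['t'])
```

```text
6.4 [0.45605075 0.08963175 0.28330093] [ 7.52626360e-01  6.58447697e-01 -4.24366793e-04 -1.12078750e-04] [ 1.12136837 -0.34970018 -1.55307162] 0.5627365573671191 [0.46557839 0.16611715 0.42954207]
```

View pics/w3.png

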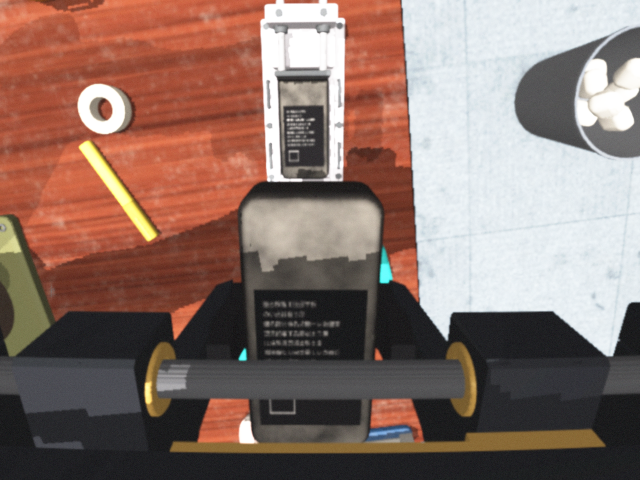

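The wrist view shows the whole cradle: pad at rows ~68-80, lower adapter at rows ~82-178 and columns 279-330, held adapter's front edge at row ~183. Measuring both now.

```bash
cat >> h.py <<'E'
def edges(f,mask,z,rows,cols):
    p,d,c=load(f); L=[];Rr=[]
    for v in range(*rows):
        u=np.where(mask[v])[0]
        L.append((u[0]-.5,v)); Rr.append((u[-1]+.5,v))
    wl=onplane(c,L,z)[:,:2]; wr=onplane(c,Rr,z)[:,:2]
    al=np.degrees(np.arctan(np.polyfit(wl[:,1],wl[:,0],1)[0])); ar=np.degrees(np.arctan(np.polyfit(wr[:,1],wr[:,0],1)[0]))
    T=[];B=[]
    for u in range(*cols):
        v=np.where(mask[:,u])[0]; T.append((u,v[0]-.5)); B.append((u,v[-1]+.5))
    mid=((wl+wr)/2); k=np.polyfit(mid[:,1],mid[:,0],1)
    print(f,'tilt L/R/mid',al.round(2),ar.round(2),np.degrees(np.arctan(k[0])).round(2),'width',np.median(wr[:,0]-wl[:,0]).round(4),'midx at y=.15,.08',np.polyval(k,[.15,.08]).round(4),'far',np.median(onplane(c,T,z),0).round(4),'near',np.median(onplane(c,B,z),0).round(4))
E
python3 - <<'E'
from h import *
m=grey('w2',250,340,0,166,.034,70,170); edges('w2',m,.034,(20,140),(275,320))
m=grey('w3',272,336,78,180,.034,70,170); edges('w3',m,.034,(95,165),(290,320))
for f,z in(('w2',.178),('w3',.307)):
    m=grey(f,225,395,175,255,z,80,220); edges(f,m,z,(205,245),(265,360))
# pad & depth profile along column 304 in w3
p,d,c=load('w3')
for v in range(10,100,3):
    w=fromdepth(c,[(304,v)],d[v,304])[0]; print(v,p[v,304],w.round(4))
E
```

```text
w2 [ 257   22   78  141 9043] ((456.1152648925781, 144.8084716796875), (88.218017578125, 49.79945373535156), 82.99507904052734) h [0.03299799 0.03449544 0.03578592]Traceback (most recent call last):
  File "<stdin>", line 2, in <module>
  File "h.py", line 26, in edges
    L.append((u[0]-.5,v)); Rr.append((u[-1]+.5,v))
              ~^^^
IndexError: index 0 is out of bounds for axis 0 with size 0
```

Run:
```python
from h import *
m=grey('w2',250,340,0,166,.034,70,170); edges('w2',m,.034,(40,140),(275,320))
m=grey('w3',272,336,78,180,.034,70,170); edges('w3',m,.034,(100,165),(290,320))
for f,z in(('w2',.178),('w3',.307)):
    m=grey(f,225,395,175,255,z,80,220); edges(f,m,z,(205,245),(265,360))
p,d,c=load('w3')
for v in range(14,100,4):
    w=fromdepth(c,[(304,v)],d[v,304])[0]; print(v,p[v,304],w.round(4))
```

```text
w2 [ 257   22   78  141 9043] ((456.1152648925781, 144.8084716796875), (88.218017578125, 49.79945373535156), 82.99507904052734) h [0.03299799 0.03449544 0.03578592]
w2 tilt L/R/mid 10.32 2.94 6.75 width 0.0492 midx at y=.15,.08 [0.4568 0.4485] far [0.4606 0.1802 0.034 ] near [0.4509 0.1014 0.034 ]
w3 [ 278   78   52  102 4395] ((456.63604736328125, 149.7408447265625), (99.207275390625, 50.13372802734375), 83.09687042236328) h [0.03285295 0.03454264 0.03623583]
w3 tilt L/R/mid 10.63 4.13 7.48 width 0.0493 midx at y=.15,.08 [0.4567 0.4475] far [0.4639 0.1984 0.034 ] near [0.4503 0.1002 0.034 ]
w2 [ 239  182  144   73 9973] ((460.000732421875, 98.50923919677734), (24.743162155151367, 48.03351593017578), 82.95728302001953) h [0.16441565 0.17815451 0.17933863]
w2 tilt L/R/mid 9.85 5.48 7.67 width 0.0475 midx at y=.15,.08 [0.467  0.4576] far [0.4621 0.1109 0.178 ] near [0.4591 0.086  0.178 ]
w3 [  238   175   145    80 10377] ((461.0815124511719, 133.48590087890625), (27.079566955566406, 48.178184509277344), 82.3838119506836) h [0.28694554 0.30739519 0.30856826]
w3 tilt L/R/mid 9.69 5.7 7.
[... 281 characters left out ...]
 [0.4692 0.2405 0.0357]
34 [255 255 255] [0.4687 0.2374 0.0341]
38 [255 255 255] [0.4683 0.2341 0.0334]
42 [255 255 255] [0.4678 0.2307 0.0325]
46 [255 255 255] [0.4673 0.2272 0.0326]
50 [255 255 255] [0.4668 0.2237 0.0327]
54 [255 255 255] [0.4663 0.2202 0.0326]
58 [255 255 255] [0.4659 0.2166 0.0327]
62 [255 255 255] [0.4654 0.2129 0.0342]
66 [251 250 250] [0.4649 0.2095 0.032 ]
70 [120 122 122] [0.4644 0.2032 0.0596]
74 [154 155 155] [0.464  0.1996 0.0614]
78 [53 52 52] [0.4635 0.1964 0.06  ]
82 [135 127 116] [0.4629 0.1949 0.0341]
86 [172 165 152] [0.4624 0.1912 0.0345]
90 [171 159 147] [0.4619 0.1875 0.0346]
94 [182 173 160] [0.4614 0.1838 0.0348]
98 [197 186 170] [0.4608 0.1801 0.035 ]
```

Run:
```python
from h import *
for f,z in(('w2',.178),('w3',.307)):
    p,d,c=load(f); v,u=np.mgrid[170:280,230:395]; v=v.ravel();u=u.ravel()
    w=fromdepth(c,np.c_[u,v],d[v,u]); e=np.array([.1305,.9914]); n=np.array([.9914,-.1305])
    g=w[abs(w[:,2]-z)<.004]; tcp=np.array({'w2':(.4556,.0524),'w3':(.456,.0896)}[f])
    a=(g[:,:2]-tcp)@e; b=(g[:,:2]-tcp)@n; print(f,np.median(g[:,2]),'front',np.percentile(a,[99,99.9]),'lat',np.percentile(b,[.5,50,99.5]), 'near-rows lat',np.percentile(b[a<.045],[.5,99.5]))
    for dz in(.001,.002,.003): 
        k=abs(g[:,2]-np.median(g[:,2]))<dz; print(dz,a[k].max())
```

```text
w2 0.1782923415403173 front [0.05466813 0.05500242] lat [-0.02577212 -0.00145144  0.02280918] near-rows lat [-0.02585175  0.0228887 ]
0.001 0.05485095742434227
0.002 0.055087992927032155
0.003 0.055330440498003175
w3 0.3075654595599765 front [0.05150229 0.0517844 ] lat [-0.02486976 -0.00049619  0.02363974] near-rows lat [-0.02495403  0.02371171]
0.001 0.05160497378323344
0.002 0.0517112786917603
0.003 0.05182828566525921
```

Request:
step_arm([
  [[0, 2, -1], [0, 0, 0.6]],
  [[0, 2.4, -2], [0, 0, 0]],
  [[0, 0, -4], [0, 0, 0]],
  [[0, 0, -4], [0, 0, 0]],
  [[0, 0, -4], [0, 0, 0]],
  [[0, 0, -4], [0, 0, 0]],
  [[0, 0, -2.5], [0, 0, 0]],
  [[0, 0, -1.5], [0, 0, 0]],
  [[0, 0, -0.6], [0, 0, 0]],
  [[0, 0, 0], [0, 0, 0]],
])

```text
clock: 7.4
tool_pos: [0.4563, 0.1339, 0.0472]
eef_rot: [0.749, 0.662, -0.0, -0.0]
contact_force: [-0.1, 0.1, -2.0]
opening: 0.566
finger_force: 35.0
```

Run:
```python
from h import *
p,d,c=snap('wrist','w4'); s=r.get_state(); print(s['clock'],s['tool_pos'],s['eef_rot'],s['contact_force'],s['opening'],-c['R'].T@c['t'])
for v in range(60,250,6):
    w=fromdepth(c,[(310,v)],d[v,310])[0]; print(v,p[v,310],w.round(4))
snap('scene','scene4');
```

```text
7.45 [0.45658592 0.13389509 0.04790935] [7.49078199e-01 6.62481539e-01 2.03370799e-04 1.47363614e-04] [ 1.04220746 -0.47913211 -1.98754656] 0.5633128503375525 [0.46496694 0.21050817 0.19363096]
60 [255 255 255] [0.4672 0.23   0.0332]
66 [255 254 254] [0.4669 0.2278 0.0333]
72 [255 255 255] [0.4666 0.2256 0.0331]
78 [255 255 255] [0.4664 0.2234 0.0333]
84 [255 255 255] [0.4661 0.2212 0.0324]
90 [255 255 255] [0.4658 0.2189 0.0337]
96 [255 255 255] [0.4655 0.2167 0.0343]
102 [255 255 255] [0.4652 0.2144 0.0333]
108 [255 255 255] [0.465  0.2121 0.0344]
114 [245 242 242] [0.4647 0.2099 0.0329]
120 [168 162 163] [0.4643 0.2073 0.0189]
126 [92 83 78] [0.4641 0.2052 0.0347]
132 [59 58 59] [0.4639 0.2035 0.0462]
138 [134 135 134] [0.4638 0.2022 0.0603]
144 [130 130 131] [0.4635 0.2002 0.0605]
150 [41 41 39] [0.4633 0.198  0.0588]
156 [52 51 49] [0.463  0.1959 0.0579]
162 [137 128 117] [0.4623 0.1908 0.0332]
168 [135 127 116] [0.462  0.1884 0.0338]
174 [131 124 112] [0.4617 0.1858 0.0332]
180 [53 50 45] [0.4615 0.1836 0.035 ]
186 [26 25 22] [0.4617 0.1852 0.0575]
192 [25 24 24] [0.4617 0.1851 0.0675]
198 [65 59 58] [0.4615 0.1837 0.0703]
204 [149 139 129] [0.4613 0.1818 0.071 ]
210 [153 144 132] [0.461  0.1798 0.0711]
216 [149 141 128] [0.4608 0.1779 0.0716]
222 [153 143 129] [0.4605 0.1757 0.071 ]
228 [149 141 129] [0.4603 0.1738 0.0716]
234 [137 129 118] [0.46   0.1717 0.0715]
240 [144 135 122] [0.4598 0.1698 0.0722]
246 [138 129 118] [0.4595 0.1676 0.0719]
```

View pics/w4.png

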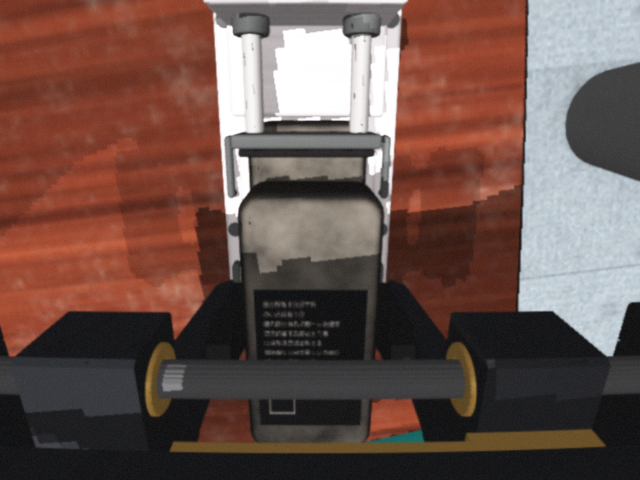

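The wrist view shows the held adapter's front edge at row ~183-195, the pad face at row ~158, and the lower adapter visible between them at columns 249-369. The gap is about 10 mm. Quick check of lateral and yaw alignment before setting down.

Run:
```python
from h import *
p,d,c=load('w4'); n=np.array([.9925,-.122]); e=np.array([.122,.9925])
v,u=np.mgrid[110:262,180:440]; v=v.ravel();u=u.ravel(); w=fromdepth(c,np.c_[u,v],d[v,u]); b=w[:,:2]@n; a=w[:,:2]@e
def rep(name,rows,zlo,zhi):
    o=[]
    for r0 in rows:
        k=(v==r0)&(w[:,2]>zlo)&(w[:,2]<zhi); o.append((b[k].min(),b[k].max()))
    o=np.array(o); m=o.mean(1); am=[np.median(a[(v==r0)&(w[:,2]>zlo)&(w[:,2]<zhi)]) for r0 in rows]
    print(name,'lat mid',np.median(m).round(4),'w',np.median(o[:,1]-o[:,0]).round(4),'slope deg L,R',[np.degrees(np.polyfit(am,o[:,i],1)[0]).round(2) for i in(0,1)])
rep('held',range(215,260),.067,.075)
rep('lower',range(163,176),.030,.038)
rep('pad',range(138,156),.055,.064)
k=(w[:,2]>.055)&(w[:,2]<.064)&(v<160); 
for lo,hi in((250,290),(290,330),(330,365)):
    q=k&(u>=lo)&(u<hi); print('pad face a',np.percentile(a[q],2).round(4)); q=(w[:,2]>.048)&(w[:,2]<.066)&(v>180)&(v<200)&(u>=lo)&(u<hi); print(' held front a',np.percentile(a[q],90).round(4))
```

```text
held lat mid 0.4358 w 0.0489 slope deg L,R [np.float64(0.09), np.float64(0.67)]
lower lat mid 0.4343 w 0.0489 slope deg L,R [np.float64(-5.33), np.float64(3.15)]
pad lat mid 0.4343 w 0.0512 slope deg L,R [np.float64(-31.4), np.float64(30.77)]
pad face a 0.2506
 held front a 0.2404
pad face a 0.2506
 held front a 0.2404
pad face a 0.2506
 held front a 0.2403
```

Request:
step_arm([
  [[-0.1, 0.3, 0], [0, 0, 0]],
  [[0, 0.3, 0], [0, 0, 0]],
  [[0, 0, -0.4], [0, 0, 0]],
  [[0, 0, -0.2], [0, 0, 0]],
  [[0, 0, -0.1], [0, 0, 0]],
  [[0, 0, -0.1], [0, 0, 0]],
  [[0, 0, -0.1], [0, 0, 0]],
  [[0, 0, 0], [0, 0, 0]],
  [[0, 0, 0], [0, 0, 0]],
  [[0, 0, 0], [0, 0, 0]],
])

```text
clock: 8.5
tool_pos: [0.4552, 0.1399, 0.0388]
eef_rot: [0.749, 0.663, 0.0, 0.0]
contact_force: [-0.3, 0.1, -3.4]
opening: 0.562
finger_force: 35.0
```

```bash
cat > g.py <<'E'
from h import *
import sys
p,d,c=snap('wrist',sys.argv[1]); n=np.array([.9925,-.122]); e=np.array([.122,.9925])
F=[];T=[]
for _ in range(1):
    s=r.get_state(); print(s['clock'],s['tool_pos'].round(4) if hasattr(s['tool_pos'],'round') else s['tool_pos'],s['contact_force'],s['moment'],s['opening'])
v,u=np.mgrid[110:262,180:440]; v=v.ravel();u=u.ravel(); w=fromdepth(c,np.c_[u,v],d[v,u]); b=w[:,:2]@n; a=w[:,:2]@e
col=(u>290)&(u<330)
for v0 in range(120,215,4):
    k=col&(v==v0); print(v0,'a',np.median(a[k]).round(4),'z',np.median(w[k,2]).round(4))
E
python3 g.py w5
```

```text
8.55 [0.4552 0.1399 0.0388] [ 0.36798433 -0.4363243  -2.26174453] [-0.0399821   0.08833826 -0.00686975] 0.5642097589238568
120 a 0.2687 z 0.0334
124 a 0.2672 z 0.0335
128 a 0.2657 z 0.0335
132 a 0.2641 z 0.0314
136 a 0.2623 z 0.027
140 a 0.2611 z 0.0331
144 a 0.2597 z 0.0339
148 a 0.2582 z 0.0345
152 a 0.2585 z 0.0535
156 a 0.2579 z 0.0604
160 a 0.2567 z 0.0606
164 a 0.2554 z 0.0603
168 a 0.2541 z 0.0603
172 a 0.2526 z 0.059
176 a 0.2512 z 0.0591
180 a 0.2457 z 0.0346
184 a 0.2461 z 0.0452
188 a 0.2461 z 0.053
192 a 0.246 z 0.0597
196 a 0.245 z 0.0615
200 a 0.244 z 0.0629
204 a 0.2428 z 0.0633
208 a 0.2414 z 0.0634
212 a 0.2401 z 0.0634
```

Request:
step_arm([
  [[0, 0, -0.05], [0, 0, 0]],
  [[0, 0, -0.05], [0, 0, 0]],
  [[0, 0, -0.05], [0, 0, 0]],
  [[0, 0, 0], [0, 0, 0]],
  [[0, 0, 0], [0, 0, 0]],
  [[0, 0, 0], [0, 0, 0]],
  [[0, 0, 0], [0, 0, 0]],
  [[0, 0, 0], [0, 0, 0]],
  [[0, 0, 0], [0, 0, 0]],
  [[0, 0, 0], [0, 0, 0]],
])

```text
clock: 9.55
tool_pos: [0.4552, 0.1399, 0.0379]
eef_rot: [0.749, 0.662, 0.0, 0.0]
contact_force: [-1.2, -0.6, 6.1]
opening: 0.561
finger_force: 35.0
```

Request:
step_arm([
  [[0, 0, -0.0], [0, 0, 0]],
  [[0.025, 0.2, 0.03], [0, 0, 0]],
  [[0.025, 0.2, 0], [0, 0, 0]],
  [[0.025, 0.2, 0], [0, 0, 0]],
  [[0.025, 0.2, 0], [0, 0, 0]],
  [[0.025, 0.2, 0], [0, 0, 0]],
  [[0.025, 0.2, 0], [0, 0, 0]],
  [[0, 0, 0], [0, 0, 0]],
  [[0, 0, 0], [0, 0, 0]],
  [[0, 0, 0], [0, 0, 0]],
])

```text
clock: 10.55
tool_pos: [0.4564, 0.1489, 0.0379]
eef_rot: [0.75, 0.661, -0.001, 0.001]
contact_force: [-1.4, -8.1, 5.9]
opening: 0.559
finger_force: 35.0
```

```bash
python3 g.py w6
```

```text
10.6 [0.4564 0.1488 0.0379] [-1.49775345 -6.92078702  7.12566188] [-1.55822987  0.19060175  0.09560647] 0.5656929131288184
120 a 0.2777 z 0.0335
124 a 0.2763 z 0.0335
128 a 0.2748 z 0.0337
132 a 0.2733 z 0.0336
136 a 0.2718 z 0.0335
140 a 0.2703 z 0.0338
144 a 0.2688 z 0.0335
148 a 0.2673 z 0.0334
152 a 0.2657 z 0.0335
156 a 0.2623 z 0.0161
160 a 0.2623 z 0.0307
164 a 0.2632 z 0.0494
168 a 0.2632 z 0.059
172 a 0.2621 z 0.0604
176 a 0.2608 z 0.0606
180 a 0.2595 z 0.0605
184 a 0.2579 z 0.0589
188 a 0.2566 z 0.0591
192 a 0.2551 z 0.0583
196 a 0.2543 z 0.0608
200 a 0.2532 z 0.0619
204 a 0.2519 z 0.0623
208 a 0.2506 z 0.0625
212 a 0.2493 z 0.0624
```

Request:
step_arm([
  [[0.025, 0.2, 0.02], [0, 0, 0]],
  [[0.025, 0.2, 0], [0, 0, 0]],
  [[0.02, 0.15, 0], [0, 0, 0]],
  [[0.02, 0.15, 0], [0, 0, 0]],
  [[0.01, 0.1, 0], [0, 0, 0]],
  [[0, 0, 0], [0, 0, 0]],
  [[0, 0, 0], [0, 0, 0]],
  [[0, 0, 0], [0, 0, 0]],
  [[0, 0, 0], [0, 0, 0]],
  [[0, 0, 0], [0, 0, 0]],
])

```text
clock: 11.6
tool_pos: [0.4571, 0.1552, 0.0379]
eef_rot: [0.751, 0.661, -0.002, 0.002]
contact_force: [-0.8, -10.4, 5.0]
opening: 0.564
finger_force: 35.0
```

```bash
python3 g.py w7
python3 - <<'E'
from h import *
p,d,c=snap('top','top7'); q,_,_=snap('scene','scene7')
a=cv2.resize(p[205:290,190:310],(600,425),interpolation=cv2.INTER_CUBIC); b=cv2.resize(q[180:260,240:340],(200,160))
cv2.imwrite('pics/c7.png',np.vstack([cv2.resize(q[180:260,240:340],(360,288),interpolation=cv2.INTER_CUBIC),cv2.resize(load('w7')[0][90:260,200:420],(360,278))])[:,:,::-1])
E
```

```text
11.65 [0.4571 0.1552 0.0379] [ -1.02707273 -10.19999848   5.06510921] [-2.0510215   0.10011659  0.07187528] 0.5649246170219672
120 a 0.2841 z 0.0335
124 a 0.2826 z 0.0333
128 a 0.2811 z 0.0335
132 a 0.2797 z 0.0336
136 a 0.2781 z 0.0332
140 a 0.2766 z 0.0335
144 a 0.2752 z 0.0335
148 a 0.2736 z 0.0336
152 a 0.2721 z 0.0336
156 a 0.2706 z 0.0333
160 a 0.269 z 0.0333
164 a 0.2695 z 0.0488
168 a 0.2696 z 0.0587
172 a 0.2685 z 0.0605
176 a 0.2672 z 0.0604
180 a 0.2659 z 0.0606
184 a 0.2643 z 0.0587
188 a 0.263 z 0.0593
192 a 0.2614 z 0.0578
196 a 0.2607 z 0.0607
200 a 0.2596 z 0.0618
204 a 0.2583 z 0.0622
208 a 0.2571 z 0.0626
212 a 0.2557 z 0.0625
```

View pics/c7.png

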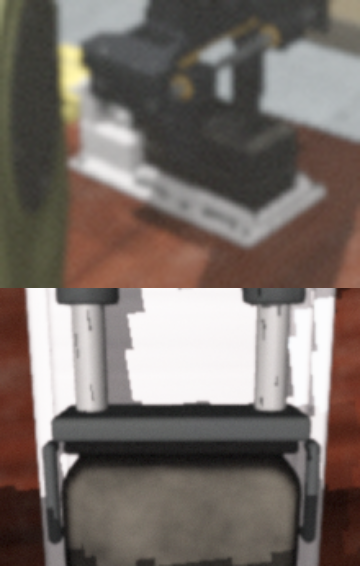

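The top crop (scene view) shows the adapter stacked on the lower one in the cradle. The lower crop (wrist view) shows it square against the pad, which is about 11 mm back. About 1 mm more to go.

Request:
step_arm([
  [[0.01, 0.07, 0], [0, 0, 0]],
  [[0.01, 0.06, 0], [0, 0, 0]],
  [[0, 0, 0], [0, 0, 0]],
  [[0, 0, 0], [0, 0, 0]],
  [[0, 0, 0], [0, 0, 0]],
  [[0, 0, 0], [0, 0, 0]],
  [[0, 0, 0], [0, 0, 0]],
  [[0, 0, 0], [0, 0, 0]],
  [[0, 0, 0], [0, 0, 0]],
  [[0, 0, 0], [0, 0, 0]],
])

```text
clock: 12.75
tool_pos: [0.4572, 0.1559, 0.0379]
eef_rot: [0.751, 0.661, -0.003, 0.002]
contact_force: [-1.1, -11.7, 6.6]
opening: 0.564
finger_force: 35.0
```

```bash
python3 g.py w8 | egrep '^12\.|^(164|168|172|176|180|204|208) '
```

```text
12.8 [0.4572 0.1559 0.0379] [ -0.75913907 -11.1419826    5.13866727] [-2.26623091  0.12461409  0.0507698 ] 0.5632650815246897
164 a 0.2703 z 0.0488
168 a 0.2704 z 0.0586
172 a 0.2694 z 0.0606
176 a 0.268 z 0.0605
180 a 0.2667 z 0.0604
204 a 0.2592 z 0.0624
208 a 0.2579 z 0.0626
```

```bash
python3 -c "
from plant import r
print(r.finish_job())"
```

```text
the job is handed in; nothing more can be done
None
```

I handed the job in at about 12.8 s of the 32 s: the adapter sits squarely on the lower one and is still gripped, holding the pad back about 11.9 mm by camera (flush is about 12 mm); the wrist reads about 11 N along the push, including sliding friction, and I didn't check the lower adapter's seat directly afterwards.

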